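# Back off the spool clamp nut by two turns

### The arm

A 6-joint arm with a two-finger parallel gripper is mounted at the origin on the work surface. World frame = base frame: x ahead of the robot, y to its left, z up, the work surface at z = 0. Lengths are in m, angles in rad, forces in N, time in s.
With the tool pointing down it reaches from about 0.325 to 0.775 m from the base axis. Payload 5.5 kg.
Tool frame: the origin (TCP) lies between the finger pads; the fingertips stand 8 mm ahead of it and the grasp point (between the pads) lies 11 mm behind it (tcp_to_tips is the distance from the TCP to the fingertips, in m); z points along the fingers, y is the direction in which the jaws open and shut (so a half turn about z gives the same grasp; the last joint's range is limited). The gripper opens to 88 mm and grips with 3 to 60 N. Pads are 20 mm wide; open, the fingers measure 115 mm over their backs; the gripper's body (75 mm by 178 mm) begins 61 mm behind the grasp point.
Start: joints at [1.183, 0.091, 1.231, -0, 1.82, -0.057], TCP at [0.195, 0.567, 0.231] pointing down, gripper open.
Joint ranges: [-2.87, 2.87], [-0.86, 2.18], [0.17, 2.46], [-1.51, 4.65], [0.06, 2.69], [-2.65, 2.65]. Speed limits (rad/s): [2.57, 2.57, 3.01, 3.14, 3.14, 3.14].

### API

Orientations are given as a unit quaternion [w, x, y, z].
In Python, from bench import * gives the robot as it stands. Calls block until the motion is done:
- move_to(position, orientation): joint-space move of the TCP to a pose.
- move_l(position, speed=0.15, orientation=None): straight line of the TCP; orientation=None keeps the orientation; speed is the mean speed in m/s.
- movej(angles): joint-space move.
- gripper_open() and close(): open the fingers fully, or close them until they stop; the grip force is fixed at half the most.
- hold(seconds).
- inverse_kinematics(position, orientation): joint angles nearest the present ones, or None.
- state(): the state.
- get_image(name): name is "scene" or "top"; returns a dict with "frame" (384x512x3 uint8, blue, green, red), "depth" (384x512 float32, m along the optical axis (not along the pixel's ray), 0 where there is no reading), "camera_matrix" (3x3 intrinsics, pixels), "view" (4x4, takes a point from world to camera coordinates). Camera axes: x right, y up, looking along -z (the intrinsics and any distortion apply to the point x, -y, -z); pixel columns grow to the right and rows downward; lengths in m; the calibration is good to about 2 mm. A picture is of the moment at which its call begins.
A pose or a line that the arm cannot do raises IKError and nothing moves.
- job_done(): hands the job in, once; it reports no verdict.
The state is a dict: "time": time; "joint_pos": joint angles; "dq": joint speeds; "joint_torque": joint torques, N m; "ee_pos": TCP position; "ee_rot": TCP orientation; "ft_force": force on the tool from outside, world axes, zero at the start; "moment": the same for the moment, N m; "finger_gap": finger opening in m.
Only numpy, scipy, OpenCV 4.12 (cv2) and the standard library are available. Lean on these libraries where they do the work, as an engineer would, in place of code of your own. Each camera call takes 0.05 s, during which the arm holds its last target. There are 200 camera calls.

### The job

Loosen the wide knurled nut that clamps the large filament spool to its stand: with a fingertip against its rim, roll it anticlockwise (seen from above) by two full turns from tight and stop there, with the nut's dark line pointing again at the pale line on the spool. Nothing is gripped, lifted or dragged: the stand stays where it stands, and the small spool with its nut and the other things on the bench are left alone.

Things in the scene. Friction and masses are not known exactly. Their poses are not given: they have to be found in the camera images.
- big_nut (a joint): turn (rad) of the LARGE spool's nut: 0 = tight, as at the start (it goes no lower), growing as it is unscrewed, anticlockwise from above; a full turn = 6.283; thread for five turns. It climbs 2.5 mm per turn and stays where it is left (friction 0.06 N m, about 1.5 N along the rim). Its rim is driven by a fingertip's friction: 3 to 10 N of inward push is enough.
- big_nut_top (a point): centre of the top face of the large nut, on its upright axis: aluminium disc 92 mm across (too wide to grip), 24 mm high, rim upright and finely knurled. At the start it rests on the spool's flange, its top 99 mm above the bench. A 16 mm threaded axle end sticks up 22 mm above the top's middle. Around the rim is only the flat flange, out to 100 mm from the axis.
- big_nut_mark (a point): outer end of the dark radial line on the large nut's top face, 43 mm from the axis, turning with the nut. At the start it points at the pale line on the flange.
- big_stand_index (a point): outer end of the pale radial line on the upper flange of the large spool, 94 mm from the axis; it does not turn with the nut. z = the flange's top face, 75 mm above the bench.
- big_stand: the stand with the LARGE spool lying flat on it: spool 200 mm in diameter, flange top 75 mm above the bench, dark steel base disc; 4 kg, stands loose on the bench and slides if pushed sideways with more than about 25 N. Origin: centre of its underside, z up, x towards the pale line. The two stands may swap sides.
- small_nut (a joint): turn of the nut on the SMALL spool, same sense; tight at 0 and to stay so
- small_stand: the stand with the SMALL spool: 150 mm in diameter, flange top 60 mm above the bench, its nut 60 mm in diameter and 18 mm high, axle end at 100 mm; 2.5 kg, loose on the bench. Origin: centre of its underside.
- screwdriver: A black-handled screwdriver 190 mm long lying between the two stands; loose, to be left alone. Origin: near the middle, on the bench.
- jar: A closed screw jar, 54 mm across, 60 mm tall; loose, to be left alone. Origin: centre of its underside.
- tape: A cardboard tape ring lying flat, 90 mm across, 24 mm tall; loose, to be left alone. Origin: centre of its underside.
- mug: A white mug, 76 mm across, 85 mm tall; loose, to be left alone. Origin: centre of its underside.
- brush: A brush 170 mm long lying on the bench near the robot, on its left; loose, to be left alone. Origin: near the middle, on the bench.
- glue: An upright glue bottle, 44 mm across, 120 mm tall, at the left; loose, to be left alone. Origin: centre of its underside.
- collar: A small plain steel collar lying flat, 56 mm across, 20 mm tall, at the right; loose, to be left alone. Origin: centre of its underside.
- block: A wooden offcut 50 x 35 x 30 mm near the robot, on its right; loose, to be left alone. Origin: centre of its underside.

How it is judged:
By the outcome, as a careful person would: the job done as asked, in the order asked, and still so for the second after the job is handed in, with the robot touching nothing.
It also fails if it takes over 58 s, if anything falls off the work surface, if the arm or the gripper's body presses on something with over 40 N, if the wrist force passes 120 N, or if a joint passes its speed limit or range.

## Working session

There is one attempt and no reset: what is moved stays moved. The work goes in short steps, each a Python script; the robot and the scene stay as the last script left them, time stands still between calls to the robot, and variables do not carry over. Pictures are saved under pics/ and viewed, about 8 in all and at most 12, crops included, and the job is handed in when it is done.

```bash
ls; mkdir -p pics; python3 - <<'E'
from bench import *
import cv2,numpy as np
for n in("scene","top"):
    d=get_image(n); cv2.imwrite(f"pics/{n}0.png",cv2.resize(d["frame"],(768,576),interpolation=cv2.INTER_CUBIC))
    np.savez(f"{n}0.npz",**d); print(n,d["camera_matrix"].tolist(),d["view"].round(4).tolist(),d.keys())
print(state())
E
```

```text
pics
scene [[377.8133650343645, 0.0, 245.28941217176748], [0.0, 377.8133650343645, 190.1796799571116], [0.0, 0.0, 1.0]] [[-0.7892, 0.6141, -0.0045, 0.4412], [-0.4577, -0.5832, 0.6711, 0.1927], [0.4095, 0.5317, 0.7414, -1.649], [0.0, 0.0, 0.0, 1.0]] dict_keys(['frame', 'depth', 'camera_matrix', 'view'])
top [[441.6279044452225, 0.0, 247.81865002907716], [0.0, 441.6279044452225, 195.24699771342185], [0.0, 0.0, 1.0]] [[-0.0202, -0.9995, 0.0241, 0.0077], [0.9977, -0.0186, 0.0649, -0.5421], [-0.0645, 0.0254, 0.9976, -1.2417], [0.0, 0.0, 0.0, 1.0]] dict_keys(['frame', 'depth', 'camera_matrix', 'view'])
{'time': 0.1, 'joint_pos': array([ 1.18330246e+00,  9.18194096e-02,  1.23175243e+00, -1.04253148e-05,
        1.81979584e+00, -5.67076992e-02]), 'dq': array([ 0.00019297, -0.00177605, -0.0007157 , -0.000833  ,  0.00230175,
       -0.00104772]), 'joint_torque': array([ 2.10561549e-03, -4.47859955e+01, -4.07569706e+01,  6.99791545e-02,
        2.85519910e-02, -9.45486795e-05]), 'ee_pos': array([0.19478824, 0.5672411 , 0.22960584]), 'ee_rot': array([-1.90572094e-04,  1.64641262e-01,  9.86353115e-01, -8.66827182e-04]), 'ft_force': array([ 1.10326036,  0.63002701, -0.2190546 ]), 'moment': array([0.0054459 , 0.01652006, 0.00591641]), 'finger_gap': 0.0874548868194007}
```

View pics/top0.png

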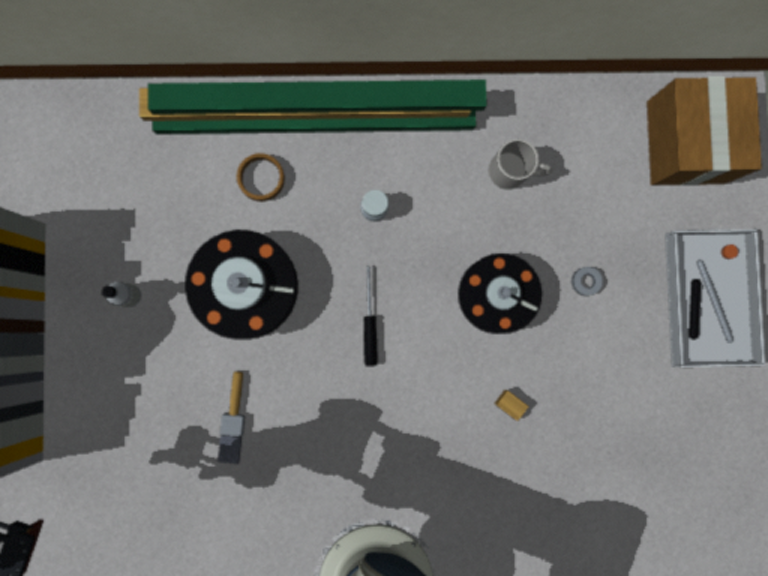

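View pics/scene0.png

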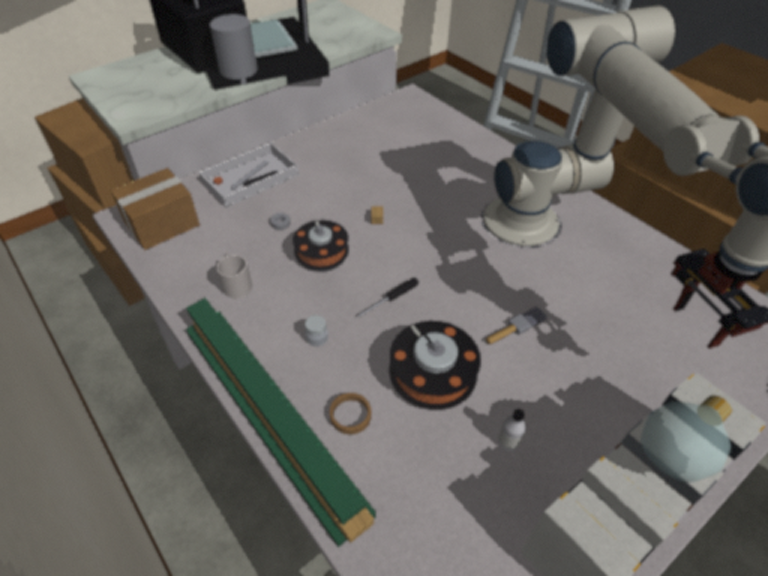

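The top view shows the large spool at the left (nut centre about (238,283) in the 1.5x picture) and the small one at (502,292). The pale lines of both point to the right. Next I measure the nut axis and the line.

```bash
cat > h.py <<'E'
import numpy as np,cv2
def cloud(d):
    K,V,D=d["camera_matrix"],d["view"],d["depth"]
    v,u=np.mgrid[:D.shape[0],:D.shape[1]]
    P=np.stack([(u-K[0,2])/K[0,0]*D,-(v-K[1,2])/K[1,1]*D,-D],-1)
    return (P-V[:3,3])@V[:3,:3]
def px(d,p):
    c=d["view"][:3,:3]@np.asarray(p)+d["view"][:3,3]; K=d["camera_matrix"]
    return K[0,0]*c[0]/-c[2]+K[0,2],K[1,1]*-c[1]/-c[2]+K[1,2]
def pt(d,u,v,z):  # ray through the pixel meets height z
    K,V=d["camera_matrix"],d["view"];R=V[:3,:3];o=-R.T@V[:3,3]
    r=R.T@np.array([(u-K[0,2])/K[0,0],-(v-K[1,2])/K[1,1],-1]);return o+r*(z-o[2])/r[2]
def rect(d,c,z,w=.11,s=2600): # orthographic picture of height z about c; up = +x, left = +y
    n=int(2*w*s);r=np.mgrid[:n,:n];X=c[0]+w-r[0]/s;Y=c[1]+w-r[1]/s
    P=np.stack([X,Y,np.full_like(X,z)],-1)@d["view"][:3,:3].T+d["view"][:3,3];K=d["camera_matrix"]
    return cv2.remap(d["frame"],(K[0,0]*P[...,0]/-P[...,2]+K[0,2]).astype('f4'),(K[1,1]*P[...,1]/P[...,2]+K[1,2]).astype('f4'),cv2.INTER_CUBIC)
def fit(p):
    A=np.c_[2*p,np.ones(len(p))];s=np.linalg.lstsq(A,(p**2).sum(1),rcond=None)[0];return s[:2],np.sqrt(s[2]+s[:2]@s[:2])
E
python3 - <<'E'
from h import *
for n in("top","scene"):
    d=dict(np.load(n+"0.npz"));W=cloud(d)
    c0=np.array([.53,.33]) if 0 else pt(d,238/1.5,283/1.5,.099)[:2] if n=="top" else c
    r=np.hypot(*(W[...,:2]-c0).transpose(2,0,1))
    for lo,hi,rm in((.091,.107,.06),(.067,.083,.12)):
        m=((W[...,2]>lo)&(W[...,2]<hi)&(r<rm)).astype(np.uint8)
        pts=W[m>0]; print(n,lo,len(pts),np.median(pts[:,2]),"mean",pts[:,:2].mean(0))
        k=max(cv2.findContours(m,0,1)[0],key=cv2.contourArea)[:,0]
        z=.099 if lo>.09 else .075
        q=np.array([pt(d,u,v,z)[:2] for u,v in k]);print("  circle",fit(q))
        if n=="top" and lo>.09:c=fit(q)[0]
d=dict(np.load("top0.npz"))
cv2.imwrite("pics/c1.png",np.hstack([cv2.resize(rect(d,c,z),(400,400)) for z in(.099,.075)]));print(c)
E
```

```text
top 0.091 913 0.09863147723589588 mean [0.55894121 0.23745232]
  circle (array([0.5589811 , 0.23741404]), np.float64(0.04509253743048331))
top 0.067 3253 0.07476005111222 mean [0.55857117 0.23706363]
  circle (array([0.55937206, 0.23777766]), np.float64(0.09826785156652283))
scene 0.091 517 0.09695360561149001 mean [0.56298287 0.24183341]
  circle (array([0.56292983, 0.24165381]), np.float64(0.04544677355592962))
scene 0.067 1823 0.07322751768507896 mean [0.5663062  0.24631781]
  circle (array([0.56124307, 0.24059354]), np.float64(0.0980451606493389))
[0.5589811  0.23741404]
```

View pics/c1.png

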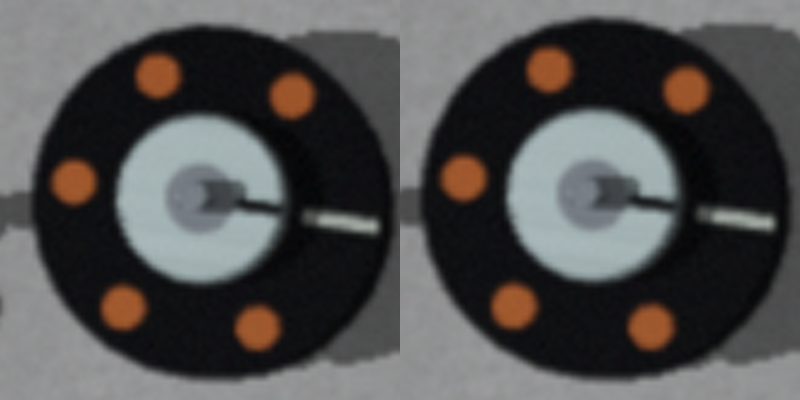

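```bash
cat > roll.py <<'E'
from bench import *
import numpy as np,json
C=np.array([.5598,.2385]); Z=.092; UP=.20; R0=.0595
def quat(phi): a=phi+np.pi/2; return np.array([0,np.cos(a/2),np.sin(a/2),0])
def pos(phi,r,z): return np.array([*(C+r*np.array([np.cos(phi),np.sin(phi)])),z])
def F(): return np.array(state()["ft_force"])
def radial(phi,f): return f[:2]@np.array([np.cos(phi),np.sin(phi)])
def tang(phi,f): return f[:2]@np.array([-np.sin(phi),np.cos(phi)])
def touch(phi,r=R0+.012,want=5.):
    "from beside the rim, creep in until it pushes back; gives r and the zero of the force"
    move_to(pos(phi,r,UP),quat(phi)); move_l(pos(phi,r,Z),.15)
    hold(.15); f0=np.mean([F() for _ in range(3)],0)
    r-=.007
    move_l(pos(phi,r,Z),.06)
    while r>R0-.012:
        f=radial(phi,F()-f0)
        print(f"  r {r*1e3:.1f} F {f:.1f}")
        if f>want-1.5: return r,f0
        r-=.0005 if f>1.5 else .001
        move_l(pos(phi,r,Z),.03)
    raise SystemExit("no contact")
def roll(phi,dphi,r,f0,want=5.5,step=np.radians(10),speed=.05,gain=1e-4):
    n=int(np.ceil(abs(dphi)/step-1e-9)); log=[]
    for i in range(n):
        phi+=dphi/n; move_l(pos(phi,r,Z),speed,quat(phi))
        f=F()-f0; fr=radial(phi,f); log.append([round(np.degrees(phi)),round(r*1e3,1),round(fr,1),round(tang(phi,f),1),round(f[2],1)])
        if np.abs(f).max()>22: print("ABORT",f); break
        r+=np.clip((fr-want)*gain,-.0008,.0008)
    print(*log); return phi,r
def away(phi,r):
    move_l(pos(phi,r+.012,Z),.1); move_l(pos(phi,r+.012,UP),.25)
E
python3 - <<'E'
from roll import *
for d in range(-97,150,20):
    p=np.radians(d);q=inverse_kinematics(pos(p,R0,Z),quat(p));print(d,None if q is None else np.round(q,2),end=' ')
close();print(state()["time"],state()["finger_gap"])
p=np.radians(-97)
r,f0=touch(p);t=state()["time"];print(t)
p,r=roll(p,np.radians(30),r,f0)
print(state()["time"],state()["ee_pos"],p,r,f0)
json.dump([p,r,list(f0)],open("s.json","w"))
E
```

```text
-97 [ 0.26  0.06  1.51 -0.    1.57  1.95] -77 [ 0.25  0.11  1.46 -0.    1.58  1.59] -57 [ 0.25  0.16  1.4  -0.    1.58  1.25] -37 [ 0.27  0.21  1.34 -0.    1.59  0.91] -17 [ 0.29  0.25  1.29 -0.    1.59  0.59] 3 [ 0.32  0.28  1.26 -0.    1.6   0.27] 23 [ 0.35  0.29  1.25 -0.    1.6  -0.05] 43 [ 0.38  0.28  1.26 -0.    1.6  -0.37] 63 [ 0.41  0.25  1.29 -0.    1.59 -0.69] 83 [ 0.43  0.21  1.34 -0.    1.59 -1.02] 103 [ 0.44  0.17  1.4  -0.    1.58 -1.36] 123 [ 0.44  0.11  1.46 -0.    1.58 -1.7 ] 143 [ 0.43  0.06  1.51 -0.    1.57 -2.06] 1.4417 0.0004324815799034484
  r 64.5 F 0.3
  r 63.5 F 0.0
  r 62.5 F 0.5
  r 61.5 F 0.9
  r 60.5 F 0.2
  r 59.5 F 0.3
  r 58.5 F -0.2
  r 57.5 F 0.7
  r 56.5 F 1.9
  r 56.0 F 5.6
6.9167
[-87, 56.0, np.float64(6.3), np.float64(0.5), np.float64(-0.3)] [-77, np.float64(56.1), np.float64(5.3), np.float64(1.1), np.float64(-0.3)] [-67, np.float64(56.1), np.float64(6.2), np.float64(0.7), np.float64(-0.4)]
7.9417 [0.58237391 0.18658293 0.09222868] -1.1693705988362006 0.05613252946784876 [0.38799781 0.5329449  0.3866613 ]
```

```bash
cat > look.py <<'E'
import sys;from bench import *;from h import *
d=get_image("top");np.savez("last.npz",**d);n=sys.argv[1];z=float(sys.argv[2])
cv2.imwrite(f"pics/{n}.png",cv2.resize(rect(d,[.5598,.2385],z),(560,560)))
W=cloud(d);r=np.hypot(W[...,0]-.5598,W[...,1]-.2385);s=W[(r<.04)&(r>.02)][:,2];print("nut top z",np.median(s[(s>.09)&(s<.115)]),state()["time"])
E
python3 look.py l1 .099
```

```text
nut top z 0.09921576827644894 7.9917
```

View pics/l1.png

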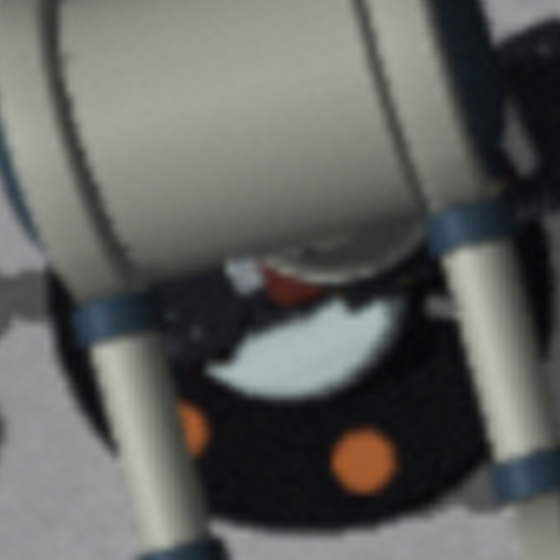

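The arm hides most of the nut. The dark line is no longer at its start (right edge, about (400,305)), which fits with it turning. I continue this stroke to φ = 143°, lift and look.

```bash
python3 - <<'E'
from roll import *
p,r,f0=json.load(open("s.json"));f0=np.array(f0)
p,r=roll(p,np.radians(210),r,f0)
away(p,r);q=state()["joint_pos"]; print(state()["time"],r)
# swing back to the start of the next stroke, high, via 60 mm outward
p2=np.radians(-97); move_to(pos(p2,R0+.06,UP),quat(p2));print(state()["time"],state()["joint_pos"].round(2))
E
python3 look.py l2 .1007
```

```text
[-57, 56.1, np.float64(4.1), np.float64(-0.1), np.float64(0.0)] [-47, np.float64(56.0), np.float64(4.8), np.float64(1.2), np.float64(-0.8)] [-37, np.float64(55.9), np.float64(5.3), np.float64(0.7), np.float64(1.4)] [-27, np.float64(55.9), np.float64(3.7), np.float64(1.2), np.float64(1.0)] [-17, np.float64(55.7), np.float64(3.1), np.float64(0.7), np.float64(2.3)] [-7, np.float64(55.5), np.float64(1.8), np.float64(0.0), np.float64(1.5)] [3, np.float64(55.1), np.float64(2.6), np.float64(0.7), np.float64(0.6)] [13, np.float64(54.8), np.float64(2.1), np.float64(0.7), np.float64(1.5)] [23, np.float64(54.5), np.float64(2.9), np.float64(1.2), np.float64(0.6)] [33, np.float64(54.2), np.float64(1.2), np.float64(0.5), np.float64(0.9)] [43, np.float64(53.8), np.float64(3.2), np.float64(1.2), np.float64(-0.5)] [53, np.float64(53.6), np.float64(2.9), np.float64(1.1), np.float64(0.6)] [63, np.float64(53.3), np.float64(2.6), np.float64(1.9), np.float64(1.5)] [73, np.float64(53.0), np.float64(4.5), np.float64(0.3), np.float64(0.6)] [83, np.float64(52.9), np.float64(4.7), np.float64(0.8), np.float64(2.1)] [93, np.float64(52.8), np.float64(5.4), np.float64(1.7), np.float64(2.3)] [103, np.float64(52.8), np.float64(5.9), np.float64(1.0), np.float64(1.9)] [113, np.float64(52.9), np.float64(5.8), np.float64(0.7), np.float64(3.5)] [123, np.float64(52.9), np.float64(5.9), np.float64(1.3), np.float64(2.9)] [133, np.float64(52.9), np.float64(7.2), np.float64(1.5), np.float64(4.3)] [143, np.float64(53.1), np.float64(6.6), np.float64(1.7), np.float64(5.7)]
15.9417 0.0532295900728138
19.2 [ 0.16 -0.03  1.4   0.    1.76  1.85]
nut top z nan 19.25
  return _methods._mean(a, axis=axis, dtype=dtype,
  ret = ret.dtype.type(ret / rcount)
```

View pics/l2.png

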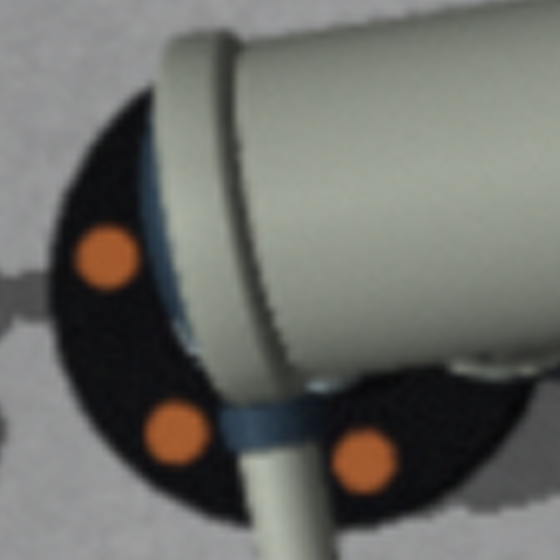

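The arm still hides the nut in the top camera. I check with the scene camera, which looks from the other side.

```bash
sed -i 's/^C=.*/C=np.array([.5601,.2367]); Z=.092; UP=.16; R0=.0552/' roll.py
cat > look2.py <<'E'
import sys;from bench import *;from h import *
d=get_image("scene");n=sys.argv[1];z=float(sys.argv[2])
u,v=map(int,px(d,[.5601,.2367,.09]));a=cv2.resize(d["frame"][v-50:v+50,u-50:u+50],(400,400),interpolation=cv2.INTER_CUBIC)
b=cv2.resize(rect(d,[.5628,.2405],z,.06),(400,400));cv2.imwrite(f"pics/{n}.png",np.hstack([a,b]));print(state()["time"])
E
python3 look2.py s1 .1007
```

```text
19.3
```

View pics/s1.png

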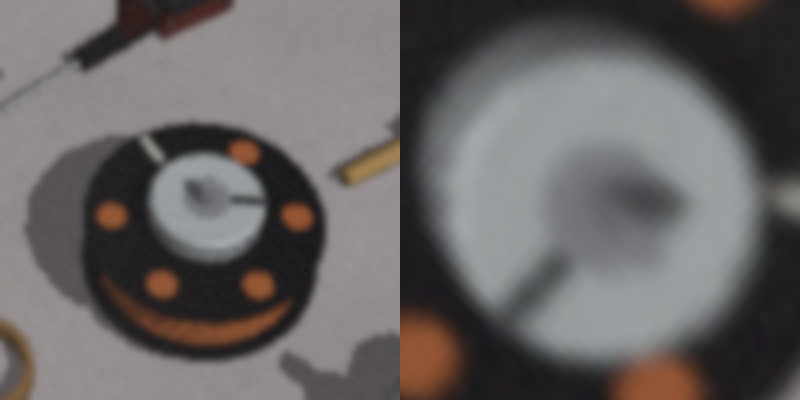

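The scene camera sees the nut well: its line sits at about 132–136° against 143° expected, so it slipped a few degrees where the push was weak. I add an automatic line-angle measurement, calibrated on the start picture, and prepare a faster stroke with more push.

```bash
cat > ang.py <<'E'
from h import *
CS=np.array([.5629,.2416])
def mark(d,turn):
    z=.099+.0025*turn; a=np.radians(np.arange(-180,180,.5)); r=np.linspace(.029,.040,12)
    P=np.stack([CS[0]+r[:,None]*np.cos(a),CS[1]+r[:,None]*np.sin(a),np.full((12,len(a)),z)],-1)
    uv=np.array([px(d,p) for p in P.reshape(-1,3)],'f4').reshape(12,-1,2)
    g=cv2.remap(cv2.cvtColor(d["frame"],6),uv[...,0],uv[...,1],cv2.INTER_LINEAR).astype(float)
    m=g.mean(0); m=m-np.median(m); i=m.argmin(); k=(np.arange(-24,25)+i)%len(a)
    w=np.clip(-m[k]+m[i]*.35,0,None); return np.degrees(a[i])+(w*np.arange(-24,25)).sum()/w.sum()*.5, m[i], np.median(g)
E
python3 - <<'E'
from ang import *
from bench import *
print(mark(dict(np.load("scene0.npz")),0)); d=get_image("scene");print(mark(d,.65))
V=d["view"];print(-V[:3,:3].T@V[:3,3])
E
sed -i 's/move_to(pos(phi,r,UP),quat(phi)); move_l(pos(phi,r,Z),.15)/move_l(pos(phi,r,UP),.2,quat(phi)); move_l(pos(phi,r,Z),.15)/; s/r=R0+.012,want/r=R0+.008,want/; s/r-=.007/r-=.0075/; s/+.012,UP),.25/+.012,UP),.2/' roll.py; grep -n "move_l\|R0" roll.py
```

```text
(np.float64(-102.39128220055305), np.float64(-75.66666666666667), np.float64(152.0))
(np.float64(145.23676887535441), np.float64(-71.25000000000001), np.float64(156.0))
[1.11165168 0.71821992 1.09523036]
3:C=np.array([.5601,.2367]); Z=.092; UP=.16; R0=.0552
9:def touch(phi,r=R0+.008,want=5.):
11:    move_l(pos(phi,r,UP),.2,quat(phi)); move_l(pos(phi,r,Z),.15)
14:    move_l(pos(phi,r,Z),.06)
15:    while r>R0-.012:
20:        move_l(pos(phi,r,Z),.03)
25:        phi+=dphi/n; move_l(pos(phi,r,Z),speed,quat(phi))
31:    move_l(pos(phi,r+.012,Z),.1); move_l(pos(phi,r+.012,UP),.2)
```

```bash
python3 - <<'E'
import ang;from ang import *
from bench import *
d=get_image("scene");d0=dict(np.load("scene0.npz"))
for c in([.5607,.239],[.5601,.2380],[.5601,.2367],[.561,.2395]):
    ang.CS=np.array(c);a,b=mark(d0,0),mark(d,.65);print(c,a[0],b[0],(b[0]-a[0])%360)
# pale line direction from its outer end, scene & top
for n in("scene","top"):
    e=dict(np.load(n+"0.npz"));h=np.radians(np.arange(-140,-50,.5));r=np.linspace(.065,.09,20)
    for c in([.5607,.239],[.5601,.2367],[.5592,.2376]):
        uv=np.array([[px(e,[c[0]+q*np.cos(t),c[1]+q*np.sin(t),.075]) for t in h] for q in r],'f4')
        g=cv2.remap(cv2.cvtColor(e["frame"],6),uv[...,0],uv[...,1],1).astype(float).mean(0);w=np.clip(g-g.max()*.5,0,None)
        print(n,c,np.degrees((w*h).sum()/w.sum()))
E
```

```text
[0.5607, 0.239] -99.73181363441475 139.60457511663185 239.3363887510466
[0.5601, 0.238] -99.04403781045262 137.69708670087587 236.7411245113285
[0.5601, 0.2367] -99.40248143146523 136.08540072138646 235.48788215285168
[0.561, 0.2395] -100.07419388613496 140.54175204735148 240.61594593348644
scene [0.5607, 0.239] -99.18987953359533
scene [0.5601, 0.2367] -99.04950620410231
scene [0.5592, 0.2376] -98.27242466713385
top [0.5607, 0.239] -98.83400993220873
top [0.5601, 0.2367] -98.62970743853097
top [0.5592, 0.2376] -97.89099829351535
```

```bash
sed -i 's/^CS=.*/CS=np.array([.5607,.239])/' ang.py; python3 - <<'E'
from roll import *
from ang import mark
p=np.radians(-100)
r,f0=touch(p);r-=.0002;print(state()["time"])
p,r=roll(p,np.radians(245),r,f0,want=6.5,step=np.radians(12.3),speed=.07)
away(p,r);print(state()["time"],r)
p2=np.radians(-100); move_to(pos(p2,R0+.03,UP),quat(p2))
d=get_image("scene");np.savez("s2.npz",**d);print(mark(d,1.33),state()["time"])
import cv2;from h import px
u,v=map(int,px(d,[.56,.237,.09]));cv2.imwrite("pics/s2.png",cv2.resize(d["frame"][v-50:v+50,u-50:u+50],(400,400)))
E
```

```text
r 55.7 F 0.9
  r 54.7 F 6.0
21.1667
[-88, 54.5, np.float64(5.3), np.float64(1.5), np.float64(2.0)] [-76, np.float64(54.4), np.float64(6.4), np.float64(1.3), np.float64(1.7)] [-63, np.float64(54.4), np.float64(6.2), np.float64(0.1), np.float64(1.6)] [-51, np.float64(54.3), np.float64(5.5), np.float64(1.0), np.float64(1.6)] [-39, np.float64(54.3), np.float64(6.5), np.float64(1.2), np.float64(2.5)] [-26, np.float64(54.3), np.float64(6.2), np.float64(0.9), np.float64(1.9)] [-14, np.float64(54.2), np.float64(6.0), np.float64(0.9), np.float64(2.6)] [-2, np.float64(54.2), np.float64(6.2), np.float64(0.9), np.float64(3.1)] [10, np.float64(54.1), np.float64(5.3), np.float64(-0.2), np.float64(3.5)] [23, np.float64(54.0), np.float64(5.0), np.float64(-0.7), np.float64(3.2)] [35, np.float64(53.9), np.float64(4.9), np.float64(0.4), np.float64(3.6)] [47, np.float64(53.7), np.float64(5.4), np.float64(1.6), np.float64(2.9)] [59, np.float64(53.6), np.float64(5.1), np.float64(0.3), np.float64(4.1)] [72, np.float64(53.5), np.float64(5.9), np.float64(0.8), np.float64(3.7)] [84, np.float64(53.4), np.float64(5.2), np.float64(-0.1), np.float64(4.4)] [96, np.float64(53.3), np.float64(5.3), np.float64(0.5), np.float64(4.5)] [108, np.float64(53.2), np.float64(5.5), np.float64(-0.1), np.float64(4.2)] [121, np.float64(53.1), np.float64(5.4), np.float64(0.8), np.float64(4.4)] [133, np.float64(52.9), np.float64(4.8), np.float64(1.5), np.float64(4.4)] [145, np.float64(52.8), np.float64(6.7), np.float64(1.4), np.float64(5.2)]
29.2583 0.052797262608279535
(np.float64(20.193300496637985), np.float64(-75.58333333333333), np.float64(155.0)) 32.6833
```

View pics/s2.png

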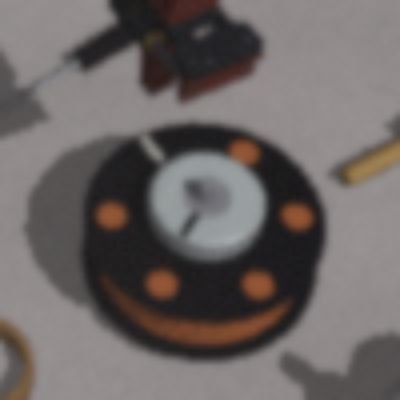

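The picture shows the clear gripper above and the nut's line pointing to lower left (about 20° in world, roughly 480° turned in all). About 240° remain: I roll 228°, look while still touching, then finish.

```bash
python3 - <<'E'
from roll import *
from ang import mark
p=np.radians(-100)
r,f0=touch(p);r-=.0002;print(state()["time"])
p,r=roll(p,np.radians(230),r,f0,want=6.5,step=np.radians(11.5),speed=.07)
d=get_image("scene");m=mark(d,1.97);print(m,state()["time"],p,r)
json.dump([p,r,list(f0)],open("s.json","w"))
import cv2;from h import px
u,v=map(int,px(d,[.56,.237,.09]));cv2.imwrite("pics/s3.png",cv2.resize(d["frame"][v-50:v+50,u-50:u+50],(400,400)))
E
```

```text
r 55.7 F 0.7
  r 54.7 F 4.5
34.2167
[-88, 54.5, np.float64(5.7), np.float64(1.7), np.float64(2.0)] [-77, np.float64(54.4), np.float64(5.8), np.float64(0.8), np.float64(2.8)] [-66, np.float64(54.3), np.float64(5.7), np.float64(1.0), np.float64(2.3)] [-54, np.float64(54.3), np.float64(6.0), np.float64(0.1), np.float64(2.4)] [-43, np.float64(54.2), np.float64(5.0), np.float64(1.6), np.float64(2.1)] [-31, np.float64(54.1), np.float64(4.9), np.float64(1.5), np.float64(2.2)] [-20, np.float64(53.9), np.float64(5.8), np.float64(0.7), np.float64(1.8)] [-8, np.float64(53.8), np.float64(6.4), np.float64(0.8), np.float64(2.2)] [3, np.float64(53.8), np.float64(5.5), np.float64(0.6), np.float64(2.3)] [15, np.float64(53.7), np.float64(5.9), np.float64(1.1), np.float64(3.0)] [26, np.float64(53.7), np.float64(5.5), np.float64(1.7), np.float64(3.1)] [38, np.float64(53.6), np.float64(5.8), np.float64(1.0), np.float64(4.2)] [49, np.float64(53.5), np.float64(5.4), np.float64(1.1), np.float64(5.2)] [61, np.float64(53.4), np.float64(6.1), np.float64(1.3), np.float64(4.3)] [72, np.float64(53.3), np.float64(6.9), np.float64(1.8), np.float64(5.2)] [84, np.float64(53.4), np.float64(6.0), np.float64(1.4), np.float64(5.2)] [95, np.float64(53.3), np.float64(5.7), np.float64(0.8), np.float64(4.2)] [107, np.float64(53.3), np.float64(6.6), np.float64(0.9), np.float64(5.7)] [118, np.float64(53.3), np.float64(6.2), np.float64(-0.0), np.float64(4.5)] [130, np.float64(53.2), np.float64(6.9), np.float64(1.0), np.float64(5.1)]
(np.float64(-106.76746015884531), np.float64(-86.08333333333334), np.float64(140.0)) 41.2667 2.268928027592628 0.05327009846265484
```

View pics/s3.png

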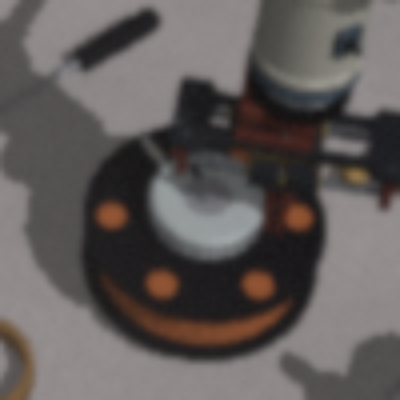

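The gripper hides the line here, so that reading can't be trusted. I roll another 7°, which stays short of target by estimate, then back off to the clear pose and measure.

```bash
python3 - <<'E'
from roll import *
from ang import mark
p,r,f0=json.load(open("s.json"));f0=np.array(f0)
p,r=roll(p,np.radians(7),r,f0,want=6.5,speed=.05)
away(p,r)
p2=np.radians(-100); move_to(pos(p2,R0+.03,UP),quat(p2))
d=get_image("scene");np.savez("s4.npz",**d);print(mark(d,2),mark(d,1.9),state()["time"])
import cv2;from h import px,rect
u,v=map(int,px(d,[.56,.237,.09]))
d0=dict(np.load("scene0.npz"))
f=lambda e,z:cv2.resize(rect(e,[.5607,.239],z,.1),(400,400))
cv2.imwrite("pics/s4.png",np.hstack([f(d,.104),f(d0,.099)]))
E
```

```text
[137, 53.3, np.float64(6.6), np.float64(0.6), np.float64(5.0)]
(np.float64(-104.73497357744878), np.float64(-76.99999999999999), np.float64(155.0)) (np.float64(-104.9152104963945), np.float64(-77.0), np.float64(155.0)) 45.6167
```

View pics/s4.png

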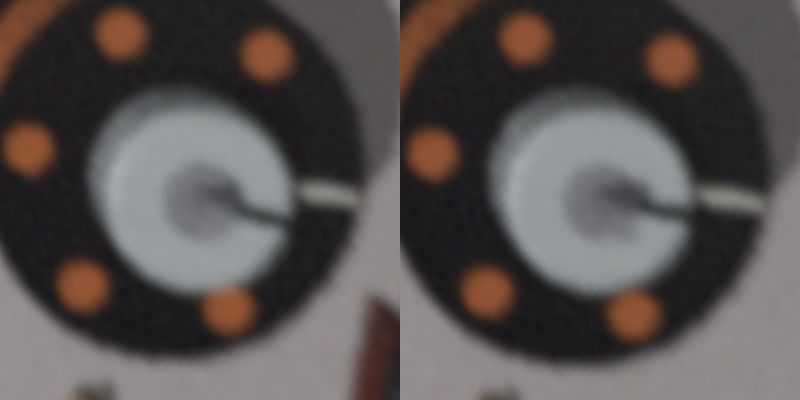

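Clear view: the line is at −104.7° against −99.7° at the start, so 5° remain.

```bash
python3 - <<'E'
from roll import *
from ang import mark
p=np.radians(-100)
r,f0=touch(p);r-=.0002
p,r=roll(p,np.radians(5.2),r,f0,want=6.5,speed=.04)
away(p,r);move_l(pos(p,R0+.04,UP),.2)
d=get_image("scene");np.savez("s5.npz",**d);print(mark(d,2),state()["time"],state()["ft_force"])
from h import *
d0=dict(np.load("scene0.npz"))
for e in(d0,d):
    c=[.5607,.239];h=np.radians(np.arange(-140,-50,.5));rr=np.linspace(.065,.09,20)
    uv=np.array([[px(e,[c[0]+q*np.cos(t),c[1]+q*np.sin(t),.075]) for t in h] for q in rr],'f4')
    g=cv2.remap(cv2.cvtColor(e["frame"],6),uv[...,0],uv[...,1],1).astype(float).mean(0);w=np.clip(g-g.max()*.5,0,None);print("pale",np.degrees((w*h).sum()/w.sum()))
f=lambda e,z:cv2.resize(rect(e,[.5607,.239],z,.1),(400,400))
cv2.imwrite("pics/s5.png",np.hstack([f(d,.104),f(d0,.099)]))
E
```

```text
r 55.7 F 0.6
  r 54.7 F 5.1
[-95, 54.5, np.float64(5.1), np.float64(-0.1), np.float64(3.2)]
(np.float64(-99.71156373193166), np.float64(-75.83333333333333), np.float64(155.0)) 48.525 [0.13783899 1.22489574 1.13833226]
pale -99.18987953359533
pale -99.09914946968925
```

View pics/s5.png

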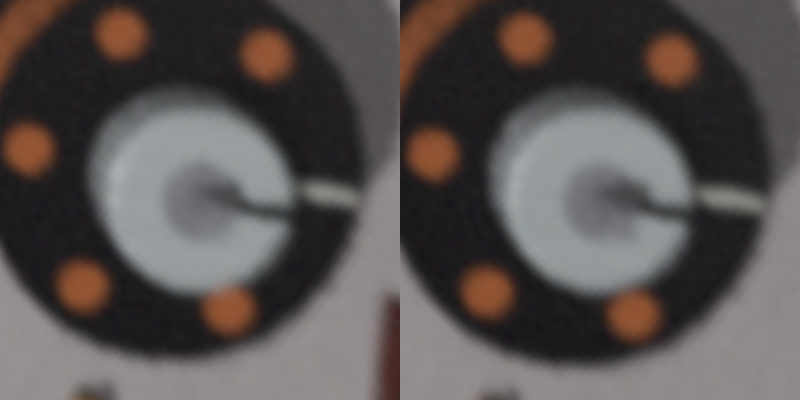

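The nut's line reads −99.71° against −99.73° at the start, and the pale line has not moved. I hand in.

```bash
python3 -c "
from bench import *
job_done();print(state()['time'])"
```

```text
the job is handed in; nothing more can be done
the job is handed in; nothing more can be done
```

I unscrewed the large spool's nut by two full turns anticlockwise and handed the job in at about 48.5 s of the 58 s allowed. The nut was rolled by the closed fingertip against its rim, in three strokes of about 240° and one last 5° correction, with the force I logged on the rim between about 1 and 7 N.

**Line position:** the last scene-camera check puts the nut's dark line at −99.71°, against −99.73° at the start. Repeatability is perhaps 1°.

**Turn count:** the three strokes were measured at roughly 238°, 241° and 235°, which with the final 5° makes about 720°.

**Stand:** the pale line read −99.1° against −99.2° at the start, so the stand has not turned. The spool also looked unmoved in the last picture.

**Checks that failed or disagreed:**
- **Top camera:** the arm hid the nut, so I got no height reading of the climbed nut from it.
- **First stroke:** the push dropped to 1–3 N for part of it, because my nut centre was about 2 mm off, and the nut slipped a few degrees. I corrected the centre for the later strokes.
- **Third stroke:** a reading taken with the gripper still in contact was spoiled because the gripper hid the line. I discarded it and measured again from a clear pose.
- **Other objects:** I did not measure the small spool or the loose items at the end. The arm stayed above or beside the large spool throughout.

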